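# Pin the retaining bar of a vanity dispenser stand

## Robot

A 7-joint arm with a two-finger parallel gripper is mounted at the origin on the work surface. World frame = base frame: x ahead of the robot, y to its left, z up, the work surface at z = 0. Lengths are in m, angles in rad, forces in N, time in s.
With the tool pointing down it reaches from about 0.425 to 0.875 m from the base axis. Payload 4.7 kg.
Tool frame: the origin (TCP) lies at the very end of the fingers, on their centre line; the grasp point (between the pads) lies behind it (ctrl.tcp_to_grasp is the y of the grasp point in the tool frame, in m); y points along the fingers, x is the direction in which the jaws open and shut, and the axes are right-handed (so a half turn about y gives the same grasp; the last joint's range is limited). The gripper opens to 87 mm and grips with 3 to 60 N. Pads are 19 mm wide; open, the fingers measure 117 mm over their backs; the gripper's body (75 mm by 190 mm) begins 51 mm behind the grasp point.
Start: joints at [1.359, 0.321, -0.07, 1.45, 0.023, 1.371, -0.057], TCP at [0.146, -0.634, 0.223] pointing down, gripper open.
Joint ranges: [-2.86, 2.86], [-0.3, 2.09], [-1.38, 1.24], [0.06, 2.45], [-1.56, 4.7], [0.09, 2.05], [-2.69, 2.69]. Speed limits (rad/s): [2.57, 2.57, 3.14, 3.14, 3.14, 3.14, 3.14].

## Interface

Orientations are given as a rotation vector (axis times angle).
In Python, from bench import ctrl, get_image, workorder gives the robot as it stands.
- The arm moves only by the tool drive_tool, never from a script. Its argument "increments" is text: rows parted by semicolons, each of 5 numbers parted by spaces: the shift along the tool's x, y, z in mm, then the turn about the tool's y in degrees, then the closure in counts, from 0 (fully open) to 255 (shut). In form: tx ty tz yaw fingers; .... A call has 1 to 20 rows; each row shifts and turns the commanded pose from where the row before left it, along the tool's axes as they then stand; what a row does not reach is not made up. A row lasts 1/8 s, in which the tool goes at most 62.5 mm and 10.7 degrees, less where a joint would pass 70% of its speed; a pose out of reach is approached as far as the arm can. A call is refused whole if a number of a shift passes 62.5 or a number of a turn 10.7, either way. A call with a gripper value outside its range is refused whole. The fingers move at their own pace and stop on an object; "squeeze" is the grip in N (left out, the last holds). Time passes only in rows, so rows that do not move let the fingers close. It gives the time, the measured TCP pose, the force and the opening at its end, in the units of the state.
- ctrl.get_state(): the state, without advancing time (a new reading comes with each control period).
- get_image(name): name is "scene" or "top" or "wrist"; returns a dict with "img" (400x640x3 uint8, red, green, blue), "mtx" (3x3 intrinsics, pixels), "k1" (the pictures are not rectified: a ray, as slopes to the right and down, at radius r is drawn at 1 + k1 r^2 times it, then the intrinsics apply), "camera_from_world" (4x4, takes a point from world to camera coordinates). Camera axes: x right, y up, looking along -z (the intrinsics and any distortion apply to the point x, -y, -z); pixel columns grow to the right and rows downward; lengths in m; the calibration is good to about 2 mm. A picture is of the moment at which its call begins. There is no depth.
- workorder.close_job(): hands the job in, once; it reports no verdict.
The state is a dict: "time": time; "joint_positions": joint angles; "qd": joint speeds; "joint_torque": joint torques, N m; "position": TCP position; "tool_rot": TCP orientation; "ft_force": force on the tool from outside, world axes, zero at the start; "torque": the same for the moment, N m; "grip_width": opening from 0.0 (shut) to 1.0 (fully open).
Only numpy, scipy, OpenCV 4.12 (cv2) and the standard library are available. Lean on these libraries where they do the work, as an engineer would, in place of code of your own. Each camera call takes 0.05 s, during which the arm holds its last target.

## Task

Lock the refill bottles into the dispenser stand on the hotel vanity: take the long pin with the straight cylindrical grip out of the pin rack (not one of the two short ball-headed pins) and put it point down through the flared eye at the free end of the closed retaining bar and the lug right below it, fully home with its collar resting on the eye. Leave the bar closed and let go of the pin.

Things in the scene. Friction and masses are not known exactly. Their poses are not given: they have to be found in the camera images.
- lock_pin: Long plain steel pin, 130 g, hanging upright by its collar in one of 3 holes (14 mm wide, 75 mm apart) of a rack with its top at 80 mm; the others hold short ball-headed pins. Origin: on its axis, underside of the collar; z up. Collar 38 mm across, z 0 to 5 mm; straight grip 20 mm across, z 5 to 49 mm; shank 11 mm across down to z -60 mm, the last 12 mm tapering to a 3 mm point. Lift it 65 mm.
- eye (a point): Centre of the eye's top rim, at the free end of the steel bar across the robot side of the stand with two white bottles (at most 160 mm high, 90 mm off). Rim 101 mm over the counter; mouth 28 mm across inside, 34 outside, narrowing over 10 mm to an 18 mm hole through the 10 mm bar. z up, y along the bar to its hinge. The home pin's collar underside rests on this rim.
- lug_hole (a point): Centre of the top of the 20 mm hole through the stand's fixed steel lug, 10 mm thick, right below the bar's eye: 80 mm over the counter, 21 mm below eye. Free space beneath for the pin's point. z up.
- bar (a joint): Angle of the 260 mm retaining bar about its upright hinge at the end away from the eye, rad: 0 closed against its stop, growing as the eye swings away from the bottles (to 1.4). Starts closed (0 to 0.012); a stiff hinge, about 4 N at the eye moves it.
There are look-alikes about, which are no part of the job. Leave any blue or turquoise look-alike of the lock_pin alone.

How it is judged:
By the outcome, as a careful person would: the job done as asked, in the order asked, and still so for the second after the job is handed in, with the robot touching nothing.
It also fails if it takes over 48 s, if anything falls off the work surface, if the arm or the gripper's body presses on something with over 40 N, if the wrist force passes 120 N, or if a joint passes its speed limit or range.

## Working session

There is one attempt and no reset: what is moved stays moved. The work goes in short steps, Python scripts to look and compute and a tool call to move; the robot and the scene stay as the last step left them, time stands still between calls to the robot, and variables do not carry over. Pictures are saved under pics/ and viewed, and the job is handed in when it is done.

Besides the shell and the picture viewer there is one more tool, called after "Emit:" as name(argument=value, ...), one argument or row to a line, values as JSON. drive_tool: Moves the arm, as the interface text tells. Its arguments: {"type":"object","properties":{"increments":{"type":"string"},"squeeze":{"type":"number"}},"required":["increments"]}

```bash
mkdir -p pics; ls; cat > h.py <<'E'
import numpy as np,cv2
from bench import ctrl,get_image,workorder
def shot(n,f):
    d=get_image(n); cv2.imwrite(f'pics/{f}.png',d['img'][:,:,::-1]); np.savez(f'pics/{f}.npz',**{k:np.array(v) for k,v in d.items()}); return d
def load(f): return dict(np.load(f'pics/{f}.npz'))
def ray(d,u,v):
    K=d['mtx'];k1=float(d['k1']);x=(u-K[0,2])/K[0,0];y=(v-K[1,2])/K[1,1]
    p=cv2.undistortPoints(np.array([[[u,v]]],float),K,np.array([k1,0,0,0.]))[0,0]
    T=np.array(d['camera_from_world']);R=T[:3,:3];c=-R.T@T[:3,3]
    return c,R.T@np.array([p[0],-p[1],-1])
def onz(d,u,v,z):
    c,r=ray(d,u,v);return c+r*(z-c[2])/r[2]
def proj(d,P):
    T=d['camera_from_world'];p=T[:3,:3]@np.array(P)+T[:3,3];x,y=p[0]/-p[2],-p[1]/-p[2]
    s=1+float(d['k1'])*(x*x+y*y);K=d['mtx'];return K[0,0]*x*s+K[0,2],K[1,1]*y*s+K[1,2]
def tri(l):
    A=np.zeros((3,3));b=np.zeros(3)
    for d,u,v in l:
        c,r=ray(d,u,v);r=r/np.linalg.norm(r);M=np.eye(3)-np.outer(r,r);A+=M;b+=M@c
    return np.linalg.solve(A,b)
E
python3 - <<'E'
from h import *
for n in('scene','top','wrist'):
    d=shot(n,n+'0');print(n,d['mtx'].tolist(),d['k1'],np.round(d['camera_from_world'],3).tolist())
print(ctrl.get_state(),ctrl.tcp_to_grasp)
E
```

```text
pics
scene [[441.3644216351967, 0.0, 314.0232348296332], [0.0, 441.3644216351967, 200.92267658027143], [0.0, 0.0, 1.0]] -0.0501820449372324 [[0.588, 0.809, 0.013, -0.276], [-0.468, 0.326, 0.821, 0.143], [0.66, -0.489, 0.57, -1.47], [0.0, 0.0, 0.0, 1.0]]
top [[435.59646601922617, 0.0, 319.4953942314443], [0.0, 435.59646601922617, 200.92365286263401], [0.0, 0.0, 1.0]] -0.05213861571379421 [[0.017, -1.0, 0.0, 0.01], [0.996, 0.016, 0.093, -0.472], [-0.093, -0.001, 0.996, -1.335], [0.0, 0.0, 0.0, 1.0]]
wrist [[296.8676487823183, 0.0, 319.93639410099615], [0.0, 296.8676487823183, 202.14374728660292], [0.0, 0.0, 1.0]] -0.039756365780061705 [[0.225, -0.974, -0.002, -0.649], [0.938, 0.217, -0.271, 0.034], [0.264, 0.059, 0.963, -0.39], [0.0, 0.0, 0.0, 1.0]]
{'time': 0.15, 'joint_positions': array([ 1.35906353,  0.32167275, -0.07004993,  1.45142116,  0.02260891,
        1.37080506, -0.05690174]), 'qd': array([ 0.0018345 , -0.00088977, -0.00090203, -0.00381442, -0.00163625,
        0.00052059,  0.00056311]), 'joint_torque': array([-6.69848687e-04, -4.91795933e+01, -4.04798398e-01, -3.12876678e+01,
       -6.38651219e-02,  4.04563139e-02,  1.18914418e-04]), 'position': array([ 0.14537966, -0.63308898,  0.22168624]), 'tool_rot': array([-1.30670116,  1.04215719, -1.0400621 ]), 'ft_force': array([ 0.53046384, -0.70357747,  0.13293212]), 'torque': array([ 0.04415692, -0.0277787 ,  0.00487549]), 'grip_width': 0.999059273583479} -0.0187
```

View pics/scene0.png

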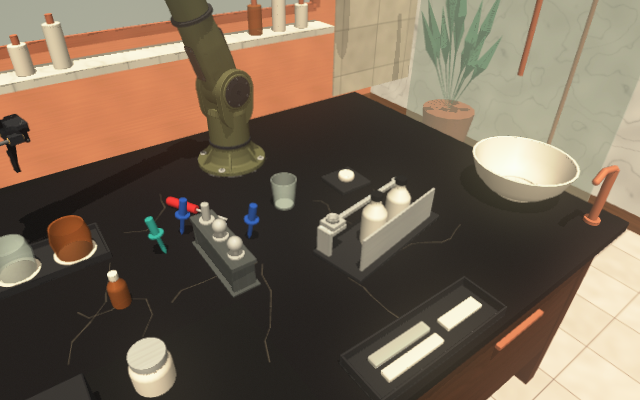

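View pics/top0.png

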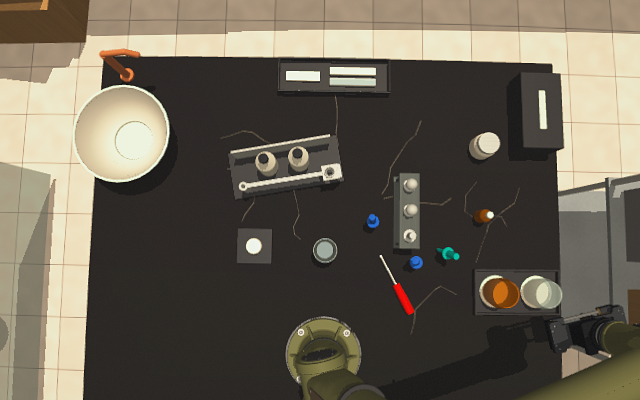

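View pics/wrist0.png

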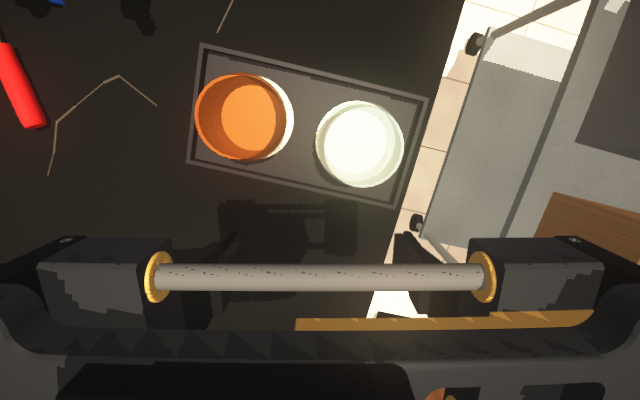

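```bash
python3 - <<'E'
from h import *
a=cv2.imread('pics/scene0.png');b=cv2.imread('pics/top0.png')
c=[cv2.resize(i,(400,300),interpolation=cv2.INTER_CUBIC) for i in (a[190:295,150:290],a[165:270,300:440],b[165:255,360:480],b[130:205,225:350])]
cv2.imwrite('pics/crop0.png',np.vstack([np.hstack(c[:2]),np.hstack(c[2:])]))
E
```

```text
(no output)
```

View pics/crop0.png

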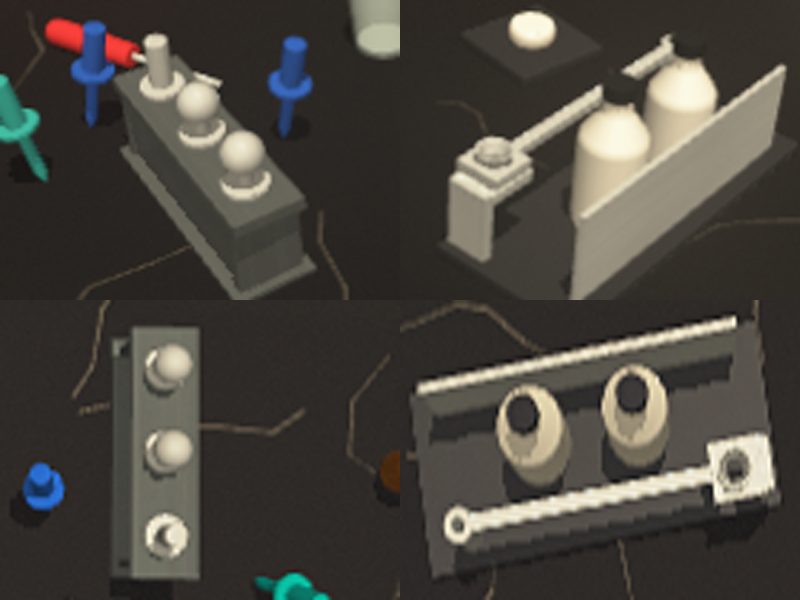

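```bash
python3 - <<'E'
from h import *
t=load('top0');s=load('scene0')
print('pin top', onz(t,410.5,235.5,.129), 'collar',onz(t,409.5,236,.085),'scene',onz(s,150+157*.35,190+37*.35,.129))
print('eyeblock',onz(t,225+735*0.3125-125,130+(468-300)*.25,.101),'scene',onz(s,300+(493-400)*.35,165+148*.35,.101))
print('other',onz(t,225+58*0.3125,130+224*.25,.101))
from scipy.spatial.transform import Rotation as R
st=ctrl.get_state();print(R.from_rotvec(st['tool_rot']).as_matrix().round(3))
w=load('wrist0');T=w['camera_from_world'];c=-T[:3,:3].T@T[:3,3];print('cam',c,'in tool',R.from_rotvec(st['tool_rot']).as_matrix().T@(c-st['position']))
E
```

```text
pin top [ 0.36684716 -0.24341788  0.129     ] collar [ 0.36608537 -0.24964113  0.085     ] scene [ 0.37079636 -0.24657297  0.129     ]
eyeblock [ 0.55061054 -0.01054609  0.101     ] scene [ 0.55600445 -0.01070568  0.101     ]
other [0.5047939  0.24399371 0.101     ]
[[ 0.224 -0.     0.975]
 [-0.975  0.001  0.224]
 [-0.002 -1.    -0.   ]]
cam [ 0.21738949 -0.61681068  0.38270059] in tool [ 1.45125647e-05 -1.61022491e-01  7.38090484e-02]
```

Emit:
drive_tool(
  increments="0 -10 0 6.5 0; 0 -10 0 6.4 0; -40 -5 20 0 0; -40 -5 20 0 0; -40 0 20 0 0; -40 0 20 0 0; -40 0 20 0 0; -40 0 20 0 0; -40 0 20 0 0; -40 0 20 0 0; -40 0 20 0 0; -27 0 15 0 0; 0 0 0 0 0; 0 0 0 0 0",
)

```text
time: 1.9
position: [0.3397, -0.2471, 0.2524]
tool_rot: [-1.21, 1.209, -1.209]
ft_force: [-0.8, -0.3, -0.8]
grip_width: 0.998
```

```bash
python3 - <<'E'
from h import *
d=shot('wrist','w1');shot('scene','s1')
for p in [(.367,-.246,.129),(.367,-.246,.085)]: print(proj(d,p))
print(ctrl.get_state()['position'])
E
```

```text
(np.float64(318.73200020468244), np.float64(168.61582664677115))
(np.float64(318.88548973240285), np.float64(162.16802534084218))
[ 0.33953324 -0.24740226  0.25237178]
```

View pics/w1.png

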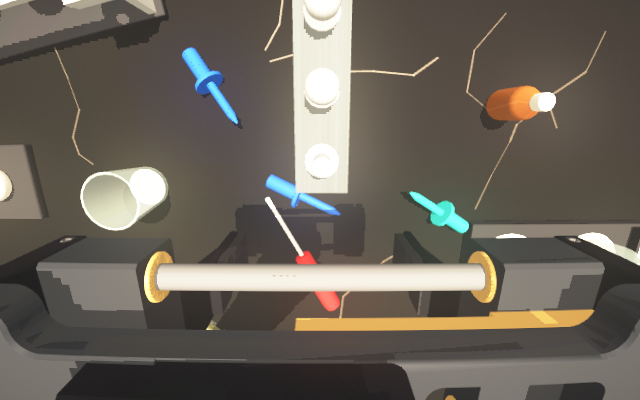

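View pics/s1.png

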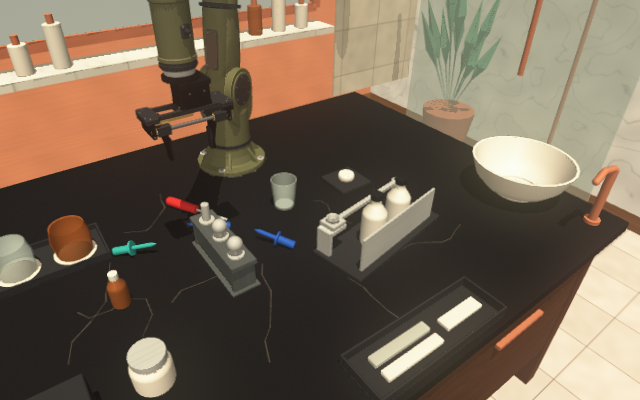

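```bash
python3 - <<'E'
from h import *
a=cv2.imread('pics/w1.png')[125:200,270:370]
b=cv2.imread('pics/s1.png')[190:265,180:280]
a=np.clip((a.astype(float)-100)*1.7,0,255).astype(np.uint8)
cv2.imwrite('pics/crop1.png',np.hstack([cv2.resize(i,(400,300),interpolation=cv2.INTER_CUBIC) for i in(a,b)]))
E
```

```text
(no output)
```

View pics/crop1.png

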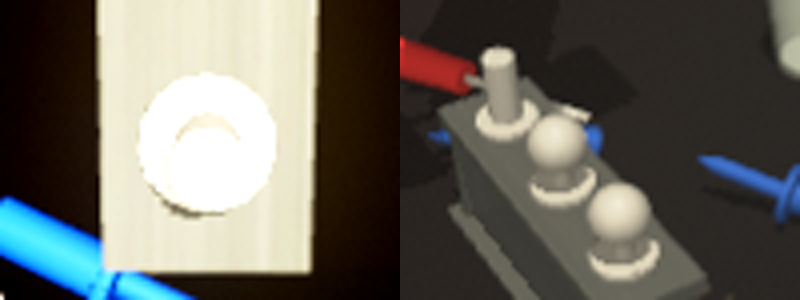

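```bash
python3 - <<'E'
from h import *
w=load('w1');s=load('s1')
print(onz(w,321.75+.1,160.5+.1,.083),onz(w,322,165,.129),onz(s,204.4,204.2,.129))
print(tri([(w,322,165),(s,204.4,204.2)]))
E
```

```text
[ 0.36847083 -0.24929468  0.083     ] [ 0.37051164 -0.24914511  0.129     ] [ 0.37476237 -0.24977084  0.129     ]
[ 0.37023679 -0.24869912  0.12590233]
```

Emit:
drive_tool(
  increments="1.5 0 15 0 0; 0 0 15.5 0 0; 0 30 0 0 0; 0 40 0 0 0; 0 40 0 0 0; 0 30 0 0 0; 0 20 0 0 0; 0 0 0 0 0; 0 0 0 0 0",
  squeeze=25,
)

```text
time: 3.12
position: [0.3719, -0.2481, 0.0933]
tool_rot: [-1.209, 1.207, -1.209]
ft_force: [-0.6, 0.6, 0.5]
grip_width: 0.996
```

```bash
python3 - <<'E'
from h import *
d=shot('wrist','w2');s=shot('scene','s2');st=ctrl.get_state();print(st['position'],st['ft_force'],st['tool_rot'])
a=d['img'][100:300,200:440,::-1];b=s['img'][150:270,130:290,::-1]
cv2.imwrite('pics/c2.png',np.hstack([cv2.resize(i,(400,300),interpolation=cv2.INTER_CUBIC) for i in(a,b)]))
E
```

```text
[ 0.37178685 -0.24835838  0.09364035] [-0.41449062 -0.2241592   1.07501947] [-1.20927747  1.20683992 -1.21028053]
```

View pics/c2.png

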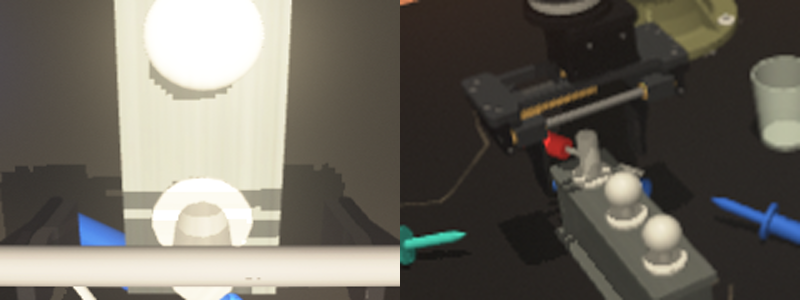

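Emit:
drive_tool(
  increments="0 0 -1.5 0 120; 0 0 0 0 200; 0 0 0 0 255; 0 0 0 0 255; 0 0 0 0 255; 0 0 0 0 255; 0 0 0 0 255; 0 0 0 0 255",
  squeeze=25,
)

```text
time: 4.22
position: [0.3693, -0.248, 0.0926]
tool_rot: [-1.21, 1.209, -1.209]
ft_force: [0.1, -0.7, -0.2]
grip_width: 0.219
```

Emit:
drive_tool(
  increments="0 -5 0 0 255; 0 -15 0 0 255; 0 -25 0 0 255; 0 -30 0 0 255; 0 -30 0 0 255; 0 -25 0 0 255; 0 -10 0 0 255; 0 0 0 0 255; 0 0 0 0 255",
)

```text
time: 5.35
position: [0.3686, -0.2475, 0.2315]
tool_rot: [-1.21, 1.21, -1.207]
ft_force: [0.3, 0.5, -2.3]
grip_width: 0.221
```

```bash
python3 - <<'E'
from h import *
d=shot('wrist','w3');s=shot('scene','s3');t=shot('top','t3');st=ctrl.get_state();print(st['position'],st['ft_force'],st['tool_rot'])
a=s['img'][100:265,100:320,::-1]
cv2.imwrite('pics/c3.png',np.vstack([cv2.resize(a,(660,495),interpolation=cv2.INTER_CUBIC)]))
E
```

```text
[ 0.36876985 -0.24754838  0.23157495] [ 0.48891867  0.69702212 -0.68040596] [-1.20972169  1.21025732 -1.20715334]
```

View pics/c3.png

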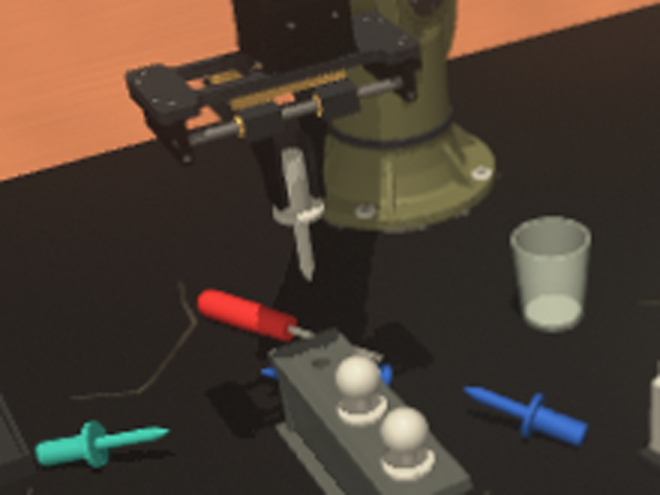

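View pics/w3.png

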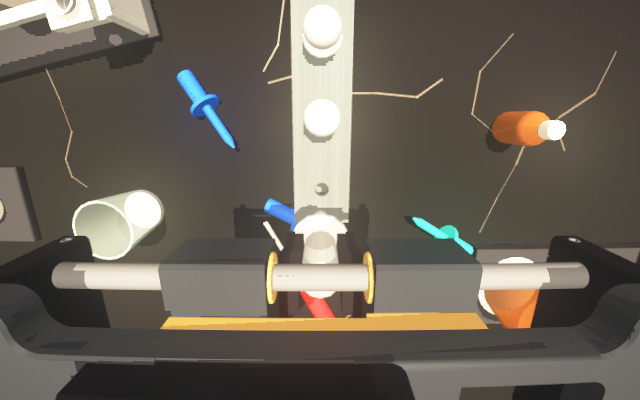

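```bash
python3 - <<'E'
from h import *
s=load('s3');w=load('w3')
p=np.array([.3688,-.2475,.2315])
# collar underside = ? grasp: orig pin origin .08 with tcp .0926 -> origin tcp-.0126
o=p+[0,0,-.0126]
for z in(.049,.005,0,-.06): print(z,[( (a-b)*3) for a,b in zip(proj(s,o+[0,0,z]),(100,100))], proj(w,o+[0,0,z]))
print(onz(w,321,188,.08))
a=w['img'][180:330,260:380,::-1];cv2.imwrite('pics/c3w.png',cv2.resize(a,(480,600),interpolation=cv2.INTER_CUBIC))
E
```

```text
0.049 [np.float64(288.29426317811874), np.float64(150.5883658478067)] (np.float64(319.6019801817614), np.float64(280.73237403944324))
0.005 [np.float64(296.3826005591455), np.float64(203.16675299830254)] (np.float64(319.7894012518694), np.float64(243.12830921613048))
0 [np.float64(297.2795851852396), np.float64(208.97588292373766)] (np.float64(319.8053791232321), np.float64(239.92182957322774))
-0.06 [np.float64(307.7057970310967), np.float64(276.18692065186667)] (np.float64(319.94831738772996), np.float64(211.23185543397233))
[ 0.37013421 -0.24851437  0.08      ]
```

View pics/c3w.png

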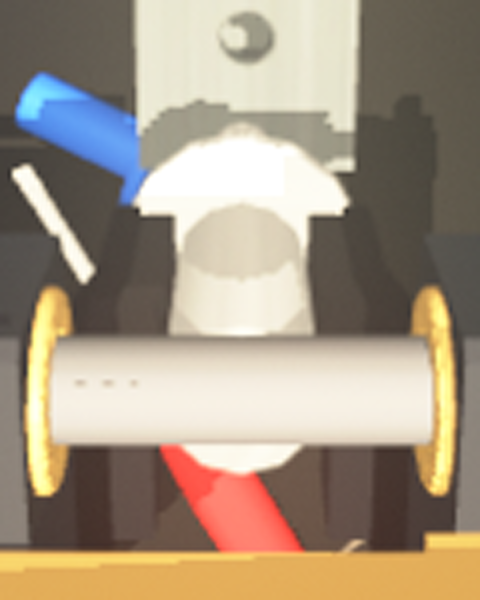

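Emit:
drive_tool(
  increments="-15 -5 8 0 255; -30 -10 15 0 255; -36 -5 18 0 255; -36 0 18 0 255; -36 0 18 0 255; -36 0 18 0 255; -30 0 15 0 255; -17 0 10 0 255; 0 0 0 0 255; 0 0 0 0 255; 0 0 0 0 255",
)

```text
time: 6.88
position: [0.4887, -0.0129, 0.2525]
tool_rot: [-1.209, 1.21, -1.21]
ft_force: [-0.4, 0.1, -2.8]
grip_width: 0.221
```

```bash
python3 - <<'E'
from h import *
d=shot('wrist','w4');s=shot('scene','s4');t=shot('top','t4');st=ctrl.get_state();print(st['position'],st['ft_force'],st['tool_rot'])
print(proj(d,(.553,-.0105,.101)))
E
```

```text
[ 0.48888079 -0.01252077  0.2525541 ] [-0.38727091  0.21793962 -1.12054347] [-1.20914756  1.20964268 -1.21003141]
(np.float64(317.50530417148985), np.float64(128.41887482531155))
```

View pics/w4.png

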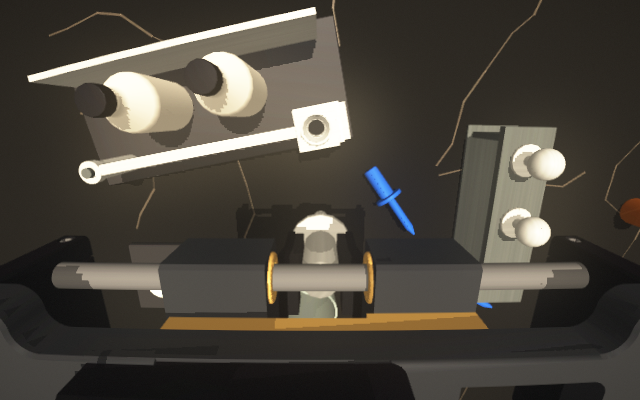

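View pics/s4.png

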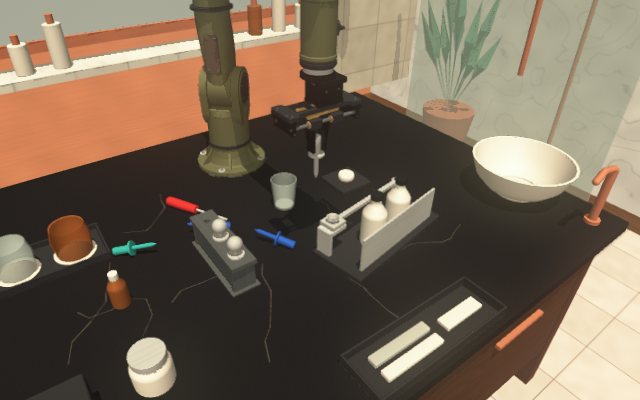

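```bash
python3 - <<'E'
from h import *
a=load('w4')['img'][95:160,280:360,::-1];b=load('s4')['img'][190:255,305:385,::-1];c=load('t4')['img'][155:190,310:353,::-1]
cv2.imwrite('pics/c4.png',np.hstack([cv2.resize(a,(480,390),interpolation=cv2.INTER_CUBIC),cv2.resize(b,(320,260),interpolation=cv2.INTER_CUBIC)[:, :].repeat(1,0) if 0 else cv2.copyMakeBorder(cv2.resize(b,(320,260),interpolation=cv2.INTER_CUBIC),0,130,0,0,cv2.BORDER_CONSTANT)]))
E
```

```text
(no output)
```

View pics/c4.png

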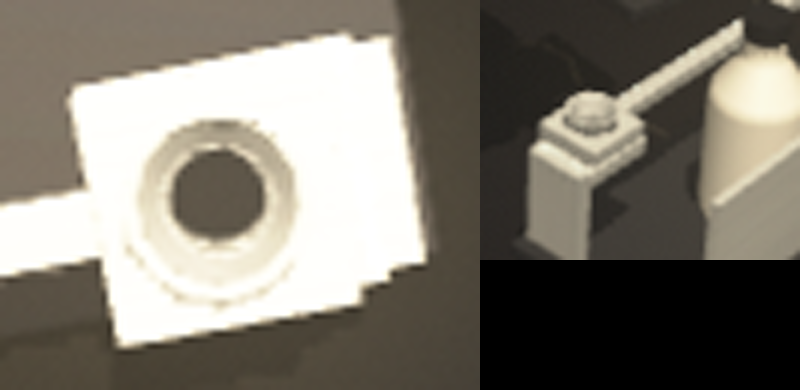

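```bash
python3 - <<'E'
from h import *
w=load('w4');s=load('s4');t=load('t4')
print('rim',onz(w,315.9,127.6,.101),'hole',onz(w,315.9,127.2,.088))
us=305+(112.5)/4-.5; vs=190+106/4-.5
print('scene',onz(s,us,vs,.101),tri([(w,315.9,127.6),(s,us,vs)]))
st=ctrl.get_state();o=st['position']-[0,0,.0126]
print('tip proj w',proj(w,o-[0,0,.06]),'s',proj(s,o-[0,0,.06]),'collar',proj(s,o))
a=w['img'][195:265,280:360,::-1];b=s['img'][110:190,270:360,::-1]
cv2.imwrite('pics/c4b.png',np.hstack([cv2.resize(a,(400,350),interpolation=cv2.INTER_CUBIC),cv2.resize(b,(394,350),interpolation=cv2.INTER_CUBIC)]))
E
```

```text
rim [ 0.55381863 -0.00885761  0.101     ] hole [ 0.55386967 -0.00868897  0.088     ]
scene [ 0.55361823 -0.00861812  0.101     ] [ 0.55384287 -0.00883957  0.10123403]
tip proj w (np.float64(319.3801503395929), np.float64(211.32547157841583)) s (np.float64(315.6408267740451), np.float64(176.1795413157153)) collar (np.float64(316.0489771183686), np.float64(153.70232922894144))
```

View pics/c4b.png

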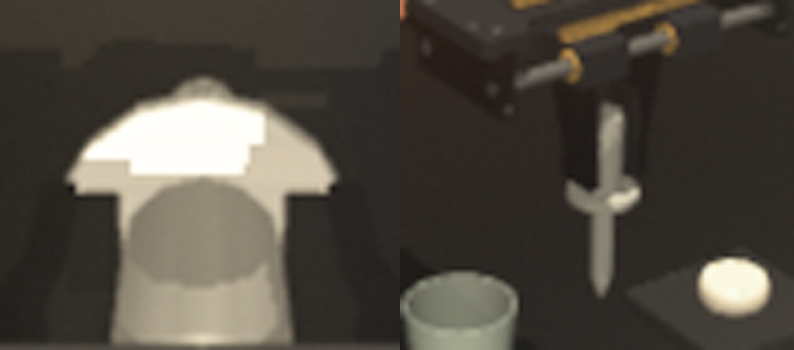

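Emit:
drive_tool(
  increments="-4 0 15 0 255; 0 0 25 0 255; 0 0 18 0 255; 0 10 7 0 255; 0 25 0 0 255; 0 20 0 0 255; 0 9 0 0 255; 0 0 0 0 255; 0 0 0 0 255; 0 0 0 0 255",
)

```text
time: 8.28
position: [0.5546, -0.0077, 0.1894]
tool_rot: [-1.209, 1.207, -1.21]
ft_force: [0.1, -0.2, -1.6]
grip_width: 0.216
```

```bash
python3 - <<'E'
from h import *
d=shot('wrist','w5');s=shot('scene','s5');t=shot('top','t5');st=ctrl.get_state();print(st['position'],st['ft_force'],st['tool_rot'])
a=d['img'][170:260,260:380,::-1];b=s['img'][160:250,290:380,::-1]
cv2.imwrite('pics/c5.png',np.hstack([cv2.resize(a,(480,360),interpolation=cv2.INTER_CUBIC),cv2.resize(b,(320,320),interpolation=cv2.INTER_CUBIC).repeat(1,0) if 0 else cv2.copyMakeBorder(cv2.resize(b,(320,320),interpolation=cv2.INTER_CUBIC),0,40,0,0,cv2.BORDER_CONSTANT)]))
o=st['position']-[0,0,.0126]
print(proj(s,o-[0,0,.06]),proj(s,(.5538,-.0088,.101)),proj(d,o-[0,0,.06]),proj(d,(.5538,-.0088,.101)))
E
```

```text
[ 0.55433142 -0.0077687   0.18897249] [-0.27434238 -0.02207357 -0.86247048] [-1.20916147  1.20808193 -1.20932199]
(np.float64(333.34442346867195), np.float64(210.76362494091873)) (np.float64(332.6116730688615), np.float64(216.06411897599983)) (np.float64(319.84244656131375), np.float64(211.8256274482081)) (np.float64(321.02321672937), np.float64(207.13360104982624))
```

View pics/c5.png

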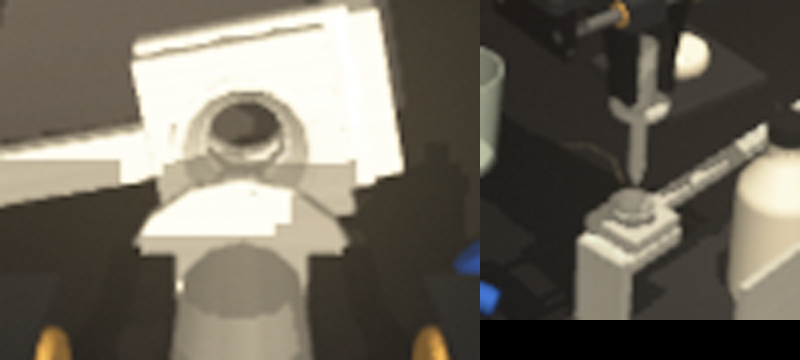

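Emit:
drive_tool(
  increments="0.5 5 -0.8 0 255; 0 10 0 0 255; 0 10 0 0 255; 0 5 0 0 255; 0 0 0 0 255; 0 0 0 0 255",
)

```text
time: 9.18
position: [0.5535, -0.0082, 0.1587]
tool_rot: [-1.209, 1.208, -1.209]
ft_force: [0.5, 0.0, -1.5]
grip_width: 0.223
```

```bash
python3 - <<'E'
from h import *
d=shot('wrist','w6');s=shot('scene','s6');st=ctrl.get_state();print(st['position'],st['ft_force'],st['tool_rot'])
a=d['img'][170:260,260:380,::-1];b=s['img'][160:250,290:380,::-1]
cv2.imwrite('pics/c6.png',np.hstack([cv2.resize(a,(480,360),interpolation=cv2.INTER_CUBIC),cv2.copyMakeBorder(cv2.resize(b,(320,320),interpolation=cv2.INTER_CUBIC),0,40,0,0,cv2.BORDER_CONSTANT)]))
E
```

```text
[ 0.55358879 -0.00823376  0.15889347] [ 0.34695103  0.37494429 -1.09375965] [-1.20911136  1.20813759 -1.20915805]
```

View pics/c6.png

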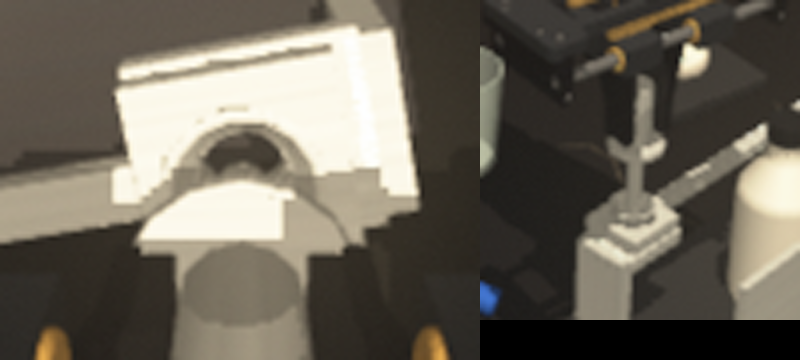

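Emit:
drive_tool(
  increments="0 6 0 0 255; 0 6 0 0 255; 0 6 0 0 255; 0 4 0 0 255; 0 0 0 0 255",
)

```text
time: 9.9
position: [0.553, -0.0083, 0.136]
tool_rot: [-1.21, 1.209, -1.208]
ft_force: [-0.0, -0.3, -2.3]
grip_width: 0.219
```

Emit:
drive_tool(
  increments="0 6 0 0 255; 0 6 0 0 255; 0 5 0 0 255; 0 2 0 0 255; 0 0 0 0 255; 0 0 0 0 255",
)

```text
time: 10.65
position: [0.5534, -0.0082, 0.1177]
tool_rot: [-1.209, 1.208, -1.209]
ft_force: [0.6, 0.5, -0.8]
grip_width: 0.223
```

```bash
python3 - <<'E'
from h import *
d=shot('wrist','w7');s=shot('scene','s7');st=ctrl.get_state();print(st['position'],st['ft_force'],st['tool_rot'])
a=d['img'][170:260,260:380,::-1];b=s['img'][160:250,290:380,::-1]
cv2.imwrite('pics/c7.png',np.hstack([cv2.resize(a,(480,360),interpolation=cv2.INTER_CUBIC),cv2.copyMakeBorder(cv2.resize(b,(320,320),interpolation=cv2.INTER_CUBIC),0,40,0,0,cv2.BORDER_CONSTANT)]))
E
```

```text
[ 0.55346418 -0.00825764  0.11775504] [-0.24892916 -0.52536934 -1.12964232] [-1.20932841  1.20835047 -1.2090195 ]
```

View pics/c7.png

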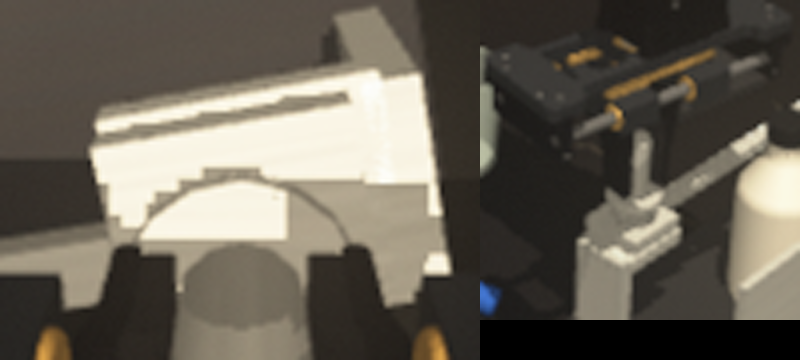

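Emit:
drive_tool(
  increments="0 2 0 0 255; 0 1 0 0 255; 0 1 0 0 255; 0 0 0 0 255; 0 0 0 0 255",
)

```text
time: 11.38
position: [0.5533, -0.0083, 0.1136]
tool_rot: [-1.21, 1.209, -1.209]
ft_force: [-1.0, 0.2, -0.1]
grip_width: 0.219
```

Emit:
drive_tool(
  increments="0 0.7 0 0 255; 0 0 0 0 255; 0 0 0 0 255",
)

```text
time: 11.75
position: [0.5533, -0.0083, 0.1135]
tool_rot: [-1.21, 1.209, -1.209]
ft_force: [-2.5, -0.5, 5.0]
grip_width: 0.221
```

Emit:
drive_tool(
  increments="0 0 0 0 190; 0 0 0 0 150; 0 0 0 0 120; 0 0 0 0 120; 0 0 0 0 120; 0 0 0 0 120",
  squeeze=5,
)

```text
time: 12.5
position: [0.5533, -0.0083, 0.1128]
tool_rot: [-1.21, 1.209, -1.209]
ft_force: [0.3, -0.2, 0.2]
grip_width: 0.525
```

```bash
python3 - <<'E'
from h import *
d=shot('wrist','w8');s=shot('scene','s8');st=ctrl.get_state();print(st['position'],st['ft_force'],st['grip_width'])
a=d['img'][150:270,240:400,::-1];b=s['img'][160:250,290:380,::-1]
cv2.imwrite('pics/c8.png',np.hstack([cv2.resize(a,(480,360),interpolation=cv2.INTER_CUBIC),cv2.copyMakeBorder(cv2.resize(b,(320,320),interpolation=cv2.INTER_CUBIC),0,40,0,0,cv2.BORDER_CONSTANT)]))
E
```

```text
[ 0.55327395 -0.00826241  0.11278283] [ 0.41429309  0.04142184 -0.10409083] 0.5289275488164784
```

View pics/c8.png

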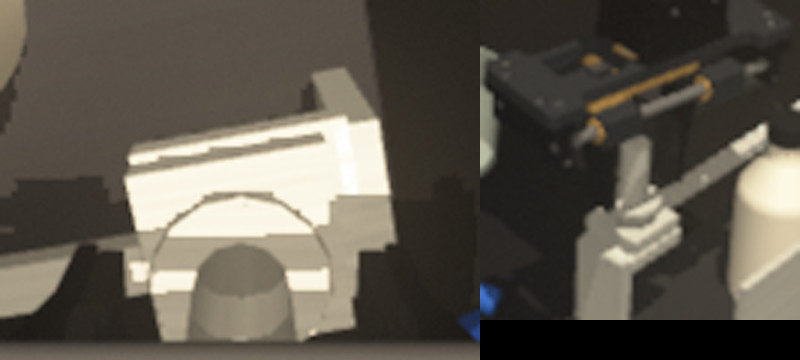

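Released, upright and seated. Rising straight up and backing away.

Emit:
drive_tool(
  increments="0 -5 0 0 120; 0 -15 0 0 120; 0 -30 0 0 120; 0 -40 0 0 120; 0 -40 0 0 120; 0 0 -30 0 120; 0 0 -35 0 120; 0 0 -20 0 120; 0 0 0 0 120; 0 0 0 0 120",
)

```text
time: 13.85
position: [0.4692, -0.0082, 0.2436]
tool_rot: [-1.209, 1.207, -1.21]
ft_force: [0.7, 0.2, 0.2]
grip_width: 0.528
```

```bash
python3 - <<'E'
from h import *
d=shot('wrist','w9');s=shot('scene','s9');t=shot('top','t9');st=ctrl.get_state();print(st['position'],st['ft_force'],st['grip_width'])
a=d['img'][60:240,200:440,::-1];b=s['img'][160:250,290:380,::-1]
cv2.imwrite('pics/c9.png',np.hstack([cv2.resize(a,(480,360),interpolation=cv2.INTER_CUBIC),cv2.copyMakeBorder(cv2.resize(b,(320,320),interpolation=cv2.INTER_CUBIC),0,40,0,0,cv2.BORDER_CONSTANT)]))
e=np.array([.5536,-.0085,.101])
for z in(.049,.005,0): print(z,proj(d,e+[0,0,z]),proj(s,e+[0,0,z]))
E
```

```text
[ 0.46894924 -0.00807921  0.24289859] [ 0.04383755 -0.22583218  0.43036997] 0.5279576091509506
0.049 (np.float64(320.3016421005153), np.float64(105.73363573968203)) (np.float64(333.4596098403327), np.float64(198.89245014448963))
0.005 (np.float64(320.2453621302287), np.float64(107.76379897387365)) (np.float64(332.7394304262334), np.float64(214.2777590848488))
0 (np.float64(320.2400071893401), np.float64(107.95698234601103)) (np.float64(332.6596475536168), np.float64(215.9790708157803))
```

View pics/c9.png

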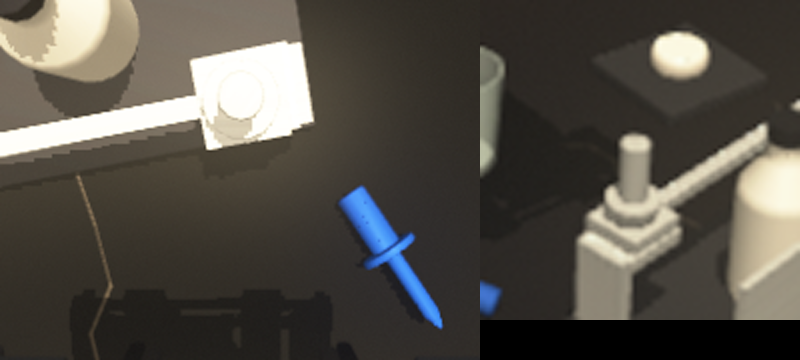

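View pics/t9.png

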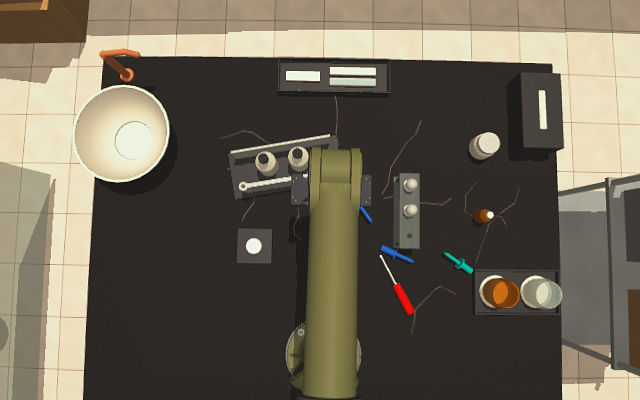

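```bash
python3 -c "
from h import *
print(workorder.close_job())"
```

```text
the job is handed in; nothing more can be done
None
```

I took the long straight-grip pin from the end hole of the rack, put it point down through the eye and the lug below it, and let go. I then backed the arm off and handed the job in at about 14 s of the 48 s allowed.

**Seating:** The collar met the eye's rim at the expected height, with about 5 N of contact force. After release, the scene view shows the grip top at about (333.6, 199.4). A fully home pin is predicted at (333.5, 198.9), and the pin stands upright.

**Bar:** It looks closed by eye; I did not measure its angle again after the pin went in.

**Other things:** The two blue pins and the turquoise one stood upright in the first picture and lay flat by the next, before the gripper came near any of them. I did not touch them, and nothing fell off the counter.

**Disagreements:** Near the eye, the wrist camera put the pin's tip about 1 mm to the side of where the arm's pose said it was. I allowed for that, and the pin went in with no sign of rubbing. No check failed.

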